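# Free a seized glass stopper under a titrator head

## Task

The glass stopper of the brown bottle under the titrator's head has seized. Lift the head by its lug until its pawl catches the next notch up and it stays there by itself; then work the stopper loose by rocking it from side to side, rather than forcing it straight up, draw it out and set it down gently, lying in the steel tray. Leave the other things on the bench where they stand.

Things in the scene. Friction and masses are not known exactly. Their poses are not given: they have to be found in the camera images.
- titrator: Titrator, fixed: white base plate 210 x 116 x 14 mm carrying a brown glass bottle (70 mm diameter, rim 109 mm above the bench) and, 115 mm behind the bottle's axis, an upright aluminium column 25 x 30 mm, 343 mm high. Origin: on the bottle's axis at bench level; x points to the column (roughly away from the robot, turned up to 0.25 rad), y left, z up.
- head (a joint): Height of the head above its lowest position, m. Starts at 0; moves freely (0.48 kg) to an end stop at 0.082; falls back when let go below the notch. The spring pawl clicks over the one tooth at 0.071 to 0.073 and the head then rests at 0.070 and cannot go down again.
- head_front (a point): Middle of the lower front edge of the titrator's head, a white block 62 mm wide and 28 mm thick that slides up and down the column. This point is 8 mm beyond the bottle's axis (titrator x), so the head covers the rear half of the stopper; 153 mm above the bench at the start, 6 mm over the stopper's top.
- lug (a point): On the head's black lug, by which it is lifted: an upright block 24 mm along titrator x, 12 mm thick along y, 42 mm tall on the head's top. This point is 14 mm below the lug's top, 27 mm above the head's top, 26 mm beyond the bottle's axis, 208 mm above the bench at the start. The column's face is 76 mm beyond it, the head's grey rear part (22 mm above its top) 64 mm.
- stopper: Pale glass stopper (loose, about 90 g, 77 mm long). Origin: on its axis in the plane of the bottle's rim; axes as the titrator's at the start. Above: a flat upright tab 26 mm along x, 12 mm thick along y (grip across y), from 12 to 38 mm over the origin. Below: a plug 39 mm long, 25 mm wide, with a rounded foot. Once free it lifts out lightly and must rise 40 mm to leave the neck.
- pivot (a point): Fixed point in the bottle's neck, 30 mm below the rim on the axis, about which the wedged stopper rocks to titrator +y and -y. Straight up it holds over 35 N. Each side of the seat yields only when the stopper is tilted towards that side (about 10 N sideways at the tab), and stays yielded. Tilt it 0.26 rad (15 degrees) to BOTH sides and it is free; beyond 0.3 it meets a stop.
- seat_a (a joint): How far the +y (left) side of the seat in the neck has yielded, m, hidden inside the neck: 0 stuck, up to 0.0034; grows when the stopper's tab is tilted towards +y. The stopper is free when seat_a and seat_b are both above 0.0023.
- seat_b (a joint): The same for the -y (right) side of the seat.
- tray: Shallow open steel tray, fixed, 130 x 150 mm (its x, y), 18 mm high, walls 4 mm, floor 4 mm. Origin: centre of its underside. It stands on the robot's left or right (the vial rack takes the other side).
- vial_rack: Grey block with capped vials, fixed, 100 x 130 mm, 59 mm high. Origin: centre of its underside. Not to be used.
- beaker: Bystander: small glass beaker, 48 mm diameter, 55 mm high. Origin: centre of its underside.
- dropper: Bystander: small brown dropper bottle, 32 mm diameter, 60 mm high. Origin: centre of its underside.
- sample_cup: Bystander: white closed sample cup, 34 mm diameter, 32 mm high. Origin: centre of its underside.
Things that resemble listed ones, but are neither listed nor needed, are in the scene too. What is shaped like the stopper but purple is not meant.

How it is judged:
By the outcome, as a careful person would: the job done as asked, in the order asked, and still so for the second after the job is handed in, with the robot touching nothing.
It also fails if it takes over 64 s, if anything falls off the work surface, if the arm or the gripper's body presses on something with over 40 N, if the wrist force passes 120 N, or if a joint passes its speed limit or range.

## Robot

A 7-joint arm with a two-finger parallel gripper is mounted at the origin on the work surface. World frame = base frame: x ahead of the robot, y to its left, z up, the work surface at z = 0. Lengths are in m, angles in rad, forces in N, time in s.
With the tool pointing down it reaches from about 0.425 to 0.875 m from the base axis. Payload 8.4 kg.
Tool frame: the origin (TCP) lies midway between the tips of the shut fingers; the grasp point (between the pads) lies 19 mm behind it (arm.grip_point_offset is the z of the grasp point in the tool frame, in m); z points along the fingers, y is the line along which they close (so a half turn about z gives the same grasp; the last joint's range is limited). The gripper opens to 85 mm and grips with 20 to 120 N. Pads are 22 mm wide; open, the fingers measure 114 mm over their backs; the gripper's body (76 mm by 85 mm) begins 54 mm behind the grasp point. The pads swing forward as they close: fully open they stand 13 mm farther back than shut.
Start: joints at [1.14, 0.333, 0.04, 1.465, -0.013, 1.343, -0.059], TCP at [0.212, -0.615, 0.231] pointing down, gripper open.
Joint ranges: [-2.58, 2.58], [-0.38, 2.09], [-1.3, 1.39], [0.25, 2.4], [-1.5, 4.64], [0.08, 2.09], [-2.65, 2.65]. Speed limits (rad/s): [2.22, 2.22, 2.79, 2.79, 3.14, 3.14, 3.14].

## Interface

Orientations are given as a rotation vector (axis times angle).
In Python, from bench import arm gives the robot as it stands.
- The arm moves only by the tool servo_tool, never from a script. Its argument "increments" is one flat list of numbers, 4 for each row, row after row: the shift along the tool's x, y, z in units of 50 mm (1.0 is 50 mm), then the turn about the tool's z in units of 6 degrees (1.0 is 6 degrees). A call has 1 to 20 rows; each row shifts and turns the commanded pose from where the row before left it, along the tool's axes as they then stand; what a row does not reach is not made up. A row lasts 1/8 s, in which the tool goes at most 62.5 mm and 10.7 degrees, less where a joint would pass 70% of its speed; a pose out of reach is approached as far as the arm can. A call is refused whole if a number of a shift passes 1 or a number of a turn 1, either way. A call with a gripper value outside its range is refused whole. "hand" is the finger opening in mm, from 0 to 85.4, set as the call begins (left out, the last holds). The fingers move at their own pace and stop on an object; "newtons" is the grip in N (left out, the last holds). Time passes only in rows, so rows that do not move let the fingers close. It gives the time, the measured TCP pose, the force, the opening and the grip force at its end, in the units of the state.
- arm.get_state(): the state, without advancing time (a new reading comes with each control period).
- arm.grab_frame(name): name is "side" or "top" or "wrist"; returns the picture (420x560x3 uint8, red, green, blue); there is no depth.
- arm.camera_model(name): a dict with "fx", "fy", "cx", "cy" (pixels), "R" (3x3) and "t" (3): a world point X has camera coordinates R X + t. Camera axes: x right, y down, z forward; pixel columns grow to the right and rows downward; lengths in m; the calibration is good to about 2 mm. A picture is of the moment at which its call begins: read the wrist's pose just before it. camera_model takes no time and is no camera call; for the wrist camera it gives the pose at the moment of the call.
- arm.sign_off(): hands the job in; it is judged then, once.
Trained networks look in the newest picture that a camera, given by its name, has taken for a name from the list of things; names that differ only in an ending like _2 or _b are one class to them, and where a whole thing is asked for, a point or a joint stands for the part that bears it (a point fixed in the world has none). Each returns a list of dicts, best first, with "p" (0 to 1); they miss things now and then, are a little off and sometimes report something else, mostly with a low value. They report only what shows in the picture. A call takes as long as a camera call. They do not tell look-alikes from the thing itself.
- arm.regions_of(camera, name): "region" (420x560 bool, what is visible of it) and "centre" ([column, row] in pixels, amid what is visible of it).
The state is a dict: "t": time; "joint_pos": joint angles; "joint_velocities": joint speeds; "joint_torque": joint torques, N m; "tool_pos": TCP position; "orientation": TCP orientation; "contact_force": force on the tool from outside, world axes, zero at the start; "ft_torque": the same for the moment, N m; "gripper_width": finger opening in m; "finger_force": force on a finger pad.
Only numpy, scipy, OpenCV 4.12 (cv2) and the standard library are available. Lean on these libraries where they do the work, as an engineer would, in place of code of your own. Each camera call takes 0.05 s, during which the arm holds its last target. There are 200 camera calls.

## Working session

There is one attempt and no reset: what is moved stays moved. The work goes in short steps, Python scripts to look and compute and a tool call to move; the robot and the scene stay as the last step left them, time stands still between calls to the robot, and variables do not carry over. Pictures are saved under pics/ and viewed, at most 10 in all, crops included, and the job is handed in when it is done.

Besides the shell and the picture viewer there is one more tool, called in YAML: its name, and indented under it one key for each argument. servo_tool: Moves the arm, as the interface text tells. Its arguments: {"type":"object","properties":{"increments":{"type":"array","items":{"type":"number"}},"hand":{"type":"number"},"newtons":{"type":"number"}},"required":["increments"]}

```bash
ls; mkdir -p pics
python3 - <<'E'
from bench import arm
import cv2,numpy as np
s=arm.get_state();print(s['t'],s['tool_pos'],s['orientation'],s['gripper_width'],arm.grip_point_offset)
ims=[]
for c in ['side','top']:
    im=arm.grab_frame(c);cv2.imwrite(f'pics/{c}0.png',im[:,:,::-1])
    m=arm.camera_model(c);R=np.array(m['R']);print(c,m['fx'],m['cx'],m['cy'],(-R.T@np.array(m['t'])).round(3),R.round(3).tolist())
    for n in ['titrator','head','lug','stopper','tray','vial_rack','beaker','dropper','sample_cup']:
        r=arm.regions_of(c,n)
        print(c,n,[(round(d['p'],2),np.round(d['centre']).tolist(),int(d['region'].sum())) for d in r[:4]])
E
```

```text
pics
0.0 [ 0.21153588 -0.61411511  0.23040531] [-3.09688700e+00 -5.18451805e-01  6.04665199e-04] 0.08546399259853761 -0.0187
side 413.40270286136496 274.96234219710396 211.8929055636813 [0.396 0.529 0.763] [[-0.971, -0.24, -0.018], [-0.172, 0.742, -0.648], [0.169, -0.626, -0.761]]
side titrator [(0.64, [199.0, 193.0], 7676)]
side head [(0.64, [200.0, 163.0], 1958), (0.23, [358.0, 313.0], 346)]
side lug [(0.65, [198.0, 163.0], 1930)]
side stopper [(0.64, [263.0, 177.0], 222), (0.55, [282.0, 225.0], 204), (0.53, [200.0, 160.0], 1918), (0.49, [226.0, 191.0], 186)]
side tray [(0.65, [242.0, 371.0], 6268), (0.31, [359.0, 313.0], 351)]
side vial_rack [(0.58, [331.0, 167.0], 1751)]
side beaker [(0.85, [249.0, 154.0], 370)]
side dropper [(0.57, [172.0, 310.0], 333)]
side sample_cup [(0.59, [333.0, 165.0], 1745), (0.54, [357.0, 314.0], 336)]
top 385.9284810419993 277.5516504407049 201.01938753579012 [0.436 0.002 0.991] [[-0.007, -1.0, 0.004], [-0.994, 0.007, -0.105], [0.105, -0.004, -0.994]]
top titrator [(0.6, [302.0, 126.0], 4848), (0.2, [300.0, 114.0], 1719)]
top head [(0.87, [294.0, 114.0], 1634)]
top lug [(0.85, [298.0, 116.0], 1707)]
top stopper [(0.66, [286.0, 203.0], 55)]
top tray [(0.64, [167.0, 208.0], 3091)]
top vial_rack [(0.94, [387.0, 235.0], 2152)]
top beaker [(0.89, [373.0, 145.0], 331)]
top dropper [(0.68, [198.0, 144.0], 152), (0.32, [301.0, 128.0], 4746)]
top sample_cup [(0.65, [219.0, 283.0], 154)]
```

Run:
```python
import cv2,numpy as np
a=cv2.imread('pics/side0.png')[110:410,120:400];b=cv2.imread('pics/top0.png')[70:310,110:430]
a=cv2.resize(a,None,fx=2,fy=2,interpolation=2)
cv2.imwrite('pics/s1.png',a);cv2.imwrite('pics/t1.png',cv2.resize(b,None,fx=2.5,fy=2.5,interpolation=2))
```

```text
(no output)
```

View pics/s1.png

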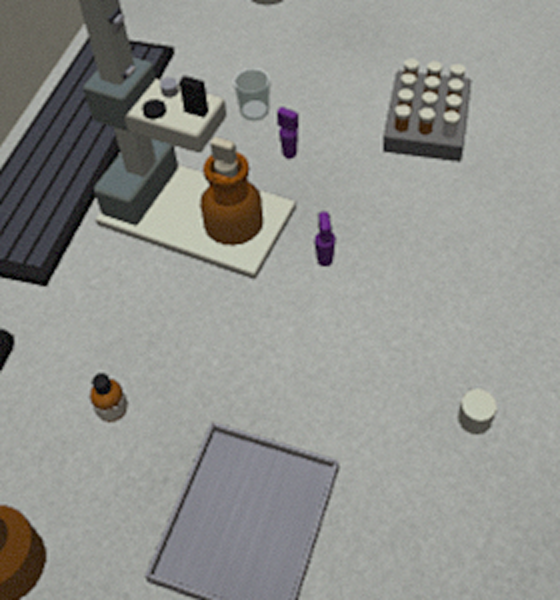

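View pics/t1.png

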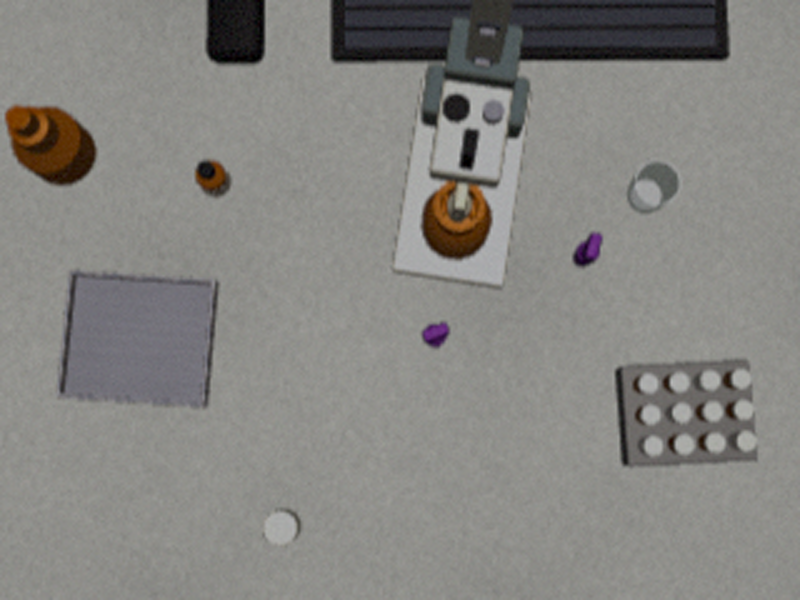

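Reading of the pictures:
- **Stopper:** the pale one stands in the brown bottle, at side full-frame (232,188) and top (293,150). The two purple look-alikes, side (264,176) and (282,225), stand on the bench and are not meant. The brown bottle at the far left has no titrator.
- **Tray and rack:** the tray is on the left, top (167,206). The rack is on the right.

Next I'll fit the titrator's pose.

```bash
cat > h.py <<'E'
import numpy as np,cv2
from bench import arm
def proj(c,X,m=None):
    m=m or arm.camera_model(c);p=np.atleast_2d(X)@np.array(m['R']).T+np.array(m['t'])
    return np.c_[m['fx']*p[:,0]/p[:,2]+m['cx'],m['fy']*p[:,1]/p[:,2]+m['cy']]
def ray(c,uv,z,m=None):
    m=m or arm.camera_model(c);R=np.array(m['R']);d=R.T@np.array([(uv[0]-m['cx'])/m['fx'],(uv[1]-m['cy'])/m['fy'],1]);o=-R.T@np.array(m['t'])
    return o+d*(z-o[2])/d[2]
E
python3 - <<'E'
from h import *
from scipy.optimize import least_squares
T=lambda u,v:(u/2.5+110,v/2.5+70); S=lambda u,v:(u/2+120,v/2+110)
# (cam, px, (x,y,z) titrator), x=None -> plate front offset
O=[('top',T(395,270),('f',.058,.014)),('top',T(501,286),('f',-.058,.014)),
('top',T(432,176),(.008,.031,.181)),('top',T(497,182),(.008,-.031,.181)),('top',T(470,148),(.026,0,.222)),
('side',S(253,273),('f',.058,.007)),('side',S(296,205),('f',-.058,.014)),('side',S(98,220),('r',.058,.014)),
('side',S(204,138),(.008,.031,.181)),('side',S(225,103),(.008,-.031,.181)),('side',S(226,143),(0,0,.147))]
M={c:arm.camera_model(c) for c in('top','side')}
def f(p):
    x,y,a,fr=p;c,s=np.cos(a),np.sin(a);r=[]
    for cam,px,(X,Y,Z) in O:
        X={'f':fr,'r':fr+.21}.get(X,X)
        r+=list(proj(cam,[x+c*X-s*Y,y+s*X+c*Y,Z],M[cam])[0]-px)
    return r
q=least_squares(f,[.6,0,-.14,-.06],loss='soft_l1')
print(q.x);print(np.reshape(f(q.x),(-1,2)).round(1).tolist())
for n,u in dict(tl=(75,273),tr=(216,281),br=(206,406),bl=(62,396)).items():print(n,ray('top',T(*u),.018).round(3))
for n,u,z in(('beaker',(647,195),.0),('dropper',(208,170),.06),('cup',(281,527),.032),('rack',(687,412),.059),('p1',(435,335),.04),('p2',(590,245),.04),('bigbottle',(50,145),.05)):print(n,ray('top',T(*u),z).round(3))
print(arm.camera_model('wrist'),arm.get_state()['contact_force'])
E
```

```text
[ 0.63894414 -0.03866236 -0.15332896 -0.05077697]
[[-1.6, 0.2], [0.8, 0.4], [-1.9, 0.2], [0.7, 1.9], [-0.5, -0.2], [0.7, 2.1], [-0.3, -2.5], [-2.6, -0.5], [-1.7, -0.5], [1.6, -2.7], [-0.5, -0.3]]
tl [0.597 0.348 0.018]
tr [0.587 0.205 0.018]
br [0.461 0.213 0.018]
bl [0.472 0.357 0.018]
beaker [ 0.678 -0.242  0.   ]
dropper [0.692 0.205 0.06 ]
cup [0.342 0.134 0.032]
rack [ 0.45  -0.259  0.059]
p1 [ 0.529 -0.018  0.04 ]
p2 [ 0.618 -0.174  0.04 ]
bigbottle [0.721 0.366 0.05 ]
{'fx': 351.49999212194217, 'fy': 351.49999212194217, 'cx': 279.2315041887043, 'cy': 207.23829907554227, 'R': array([[ 3.26281121e-01, -9.45272683e-01,  4.28856401e-04],
       [-9.12881803e-01, -3.14982903e-01,  2.59677847e-01],
       [-2.45331293e-01, -8.51194744e-02, -9.65695206e-01]]), 't': array([-0.64983906, -0.03447716,  0.37758869])} [-0.31043037  0.14428001 -0.285579  ]
```

servo_tool:
  increments: [0,0,-0.25,0.77,0,0,-0.25,0.77,0,0,-0.25,0.77,0,0,-0.25,0.77,0,0,-0.25,0.77,0,0,-0.25,0.77,0.45,-0.79,0,0,0.45,-0.79,0,0,0.45,-0.79,0,0,0.45,-0.79,0,0,0.45,-0.79,0,0,0.45,-0.79,0,0,0.45,-0.79,0,0,0.45,-0.79,0,0,0.45,-0.79,0,0,0.45,-0.79,0,0,0.45,-0.79,0,0,0.45,-0.79,0,0]
  hand: 60

```text
t: 3.25
tool_pos: [0.5512, -0.1858, 0.3065]
orientation: [3.132, -0.239, 0.001]
contact_force: [0.5, 0.0, 0.3]
gripper_width: 0.0601
finger_force: 0.0
```

servo_tool:
  increments: [0.25,-0.79,0,0,0.25,-0.79,0,0,0.25,-0.79,0,0,0.25,-0.79,0,0,0,0,0,0]

```text
t: 3.88
tool_pos: [0.6244, -0.0339, 0.306]
orientation: [-3.131, 0.229, 0.001]
contact_force: [0.1, -0.5, -0.4]
gripper_width: 0.0602
finger_force: 0.0
```

Run:
```python
from h import *
from scipy.spatial.transform import Rotation as Ro
s=arm.get_state();m=arm.camera_model('wrist');im=arm.grab_frame('wrist')
print(s['t'],s['tool_pos'],Ro.from_rotvec(s['orientation']).as_matrix().round(3).tolist())
cam=-np.array(m['R']).T@np.array(m['t']);print('cam in tool',Ro.from_rotvec(s['orientation']).inv().apply(cam-s['tool_pos']).round(3))
T=lambda X:np.array([.639+.988*X[0]+.153*X[1],-.0387-.153*X[0]+.988*X[1],X[2]])
im=im[:,:,::-1].copy()
for X in [(.014,.006,.222),(.014,-.006,.222),(.038,.006,.222),(.038,-.006,.222),(.008,.031,.181),(.008,-.031,.181),(0,0,.147)]:
    u=proj('wrist',T(X),m)[0];print(X,u.round(1));cv2.circle(im,tuple(int(round(v)) for v in u),2,(0,0,255),-1)
cv2.imwrite('pics/w1.png',cv2.resize(im,None,fx=1.42,fy=1.42))
```

```text
3.875 [ 0.62440861 -0.03386004  0.30599041] [[0.989, -0.146, -0.0], [-0.146, -0.989, 0.002], [-0.0, -0.002, -1.0]]
cam in tool [ 0.065 -0.    -0.143]
(0.014, 0.006, 0.222) [274.5 169.9]
(0.014, -0.006, 0.222) [293.  170.1]
(0.038, 0.006, 0.222) [274.7 132.2]
(0.038, -0.006, 0.222) [293.7 132.3]
(0.008, 0.031, 0.181) [242.6 169. ]
(0.008, -0.031, 0.181) [323.5 169.7]
(0, 0, 0.147) [282.5 172.4]
```

View pics/w1.png

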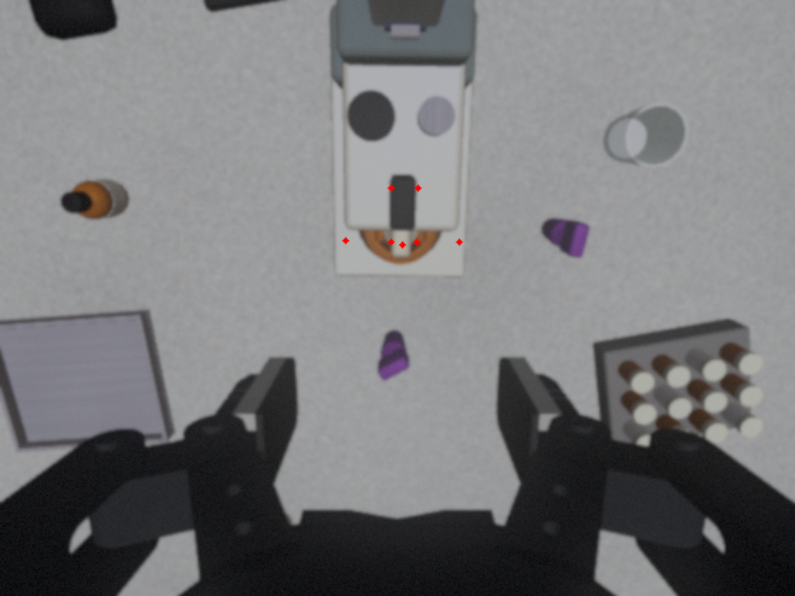

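The wrist view matches the fit, with the titrator about 5 mm farther in x: lug at crop (403,203), stopper tab (402,243). Next I grip the lug.

servo_tool:
  increments: [0.31,0.01,0,0,0.31,0.01,0,0,0.31,0.02,0,0,0,0,0.57,0,0,0,0.57,0,0,0,0.57,0,0,0,0.57,0,0,0,0,0]

```text
t: 4.92
tool_pos: [0.6677, -0.0491, 0.1901]
orientation: [3.131, -0.241, -0.007]
contact_force: [-0.2, 0.4, -0.3]
gripper_width: 0.0599
finger_force: 0.0
```

servo_tool:
  increments: [0,0,0,0,0,0,0,0,0,0,0,0,0,0,0,0,0,0,0,0]
  hand: 0
  newtons: 60

```text
t: 5.55
tool_pos: [0.6708, -0.043, 0.1944]
orientation: [-3.128, 0.233, -0.006]
contact_force: [1.5, 9.7, 1.8]
gripper_width: 0.011
finger_force: 59.7
```

servo_tool:
  increments: [0,0,-0.25,0,0,0,-0.25,0,0,0,-0.25,0,0,0,-0.25,0,0,0,-0.25,0,0,0,-0.25,0,0,0,-0.05,0,0,0,0,0]

```text
t: 6.55
tool_pos: [0.6707, -0.0431, 0.2709]
orientation: [-3.128, 0.233, -0.005]
contact_force: [6.6, 10.6, -3.8]
gripper_width: 0.0114
finger_force: 59.6
```

servo_tool:
  increments: [0,0,0.1,0,0,0,0.04,0,0,0,0,0]

```text
t: 6.92
tool_pos: [0.6708, -0.043, 0.2642]
orientation: [-3.128, 0.233, -0.006]
contact_force: [5.0, 10.4, -0.0]
gripper_width: 0.0111
finger_force: 60.3
```

servo_tool:
  increments: [0,0,0,0,0,0,0,0,0,0,0,0]
  hand: 50

```text
t: 7.3
tool_pos: [0.6694, -0.0479, 0.2631]
orientation: [3.132, -0.24, 0.0]
contact_force: [-0.4, -0.3, 0.1]
gripper_width: 0.0497
finger_force: 0.0
```

servo_tool:
  increments: [0,0,-1,0,0,0,-1,0,0,0,-1,0,0,0,-1,0,0,0,-1,0,0,0,-1,0]

```text
t: 8.05
tool_pos: [0.67, -0.0501, 0.5466]
orientation: [-3.124, 0.244, 0.003]
contact_force: [1.7, -3.2, -0.7]
gripper_width: 0.05
finger_force: 0.0
```

Run:
```python
from h import *
s=arm.get_state();print(s['t'],s['joint_pos'].round(3) if hasattr(s['joint_pos'],'round') else s['joint_pos'])
im=arm.grab_frame('side')
T=lambda X:np.array([.642+.988*X[0]+.153*X[1],-.0385-.153*X[0]+.988*X[1],X[2]])
im=im[:,:,::-1].copy()
for X in [(.014,.006,.292),(.038,.006,.292),(.008,.031,.251),(.008,.031,.223),(.008,-.031,.251)]:
    u=proj('side',T(X))[0];cv2.circle(im,tuple(int(round(v)) for v in u),1,(0,0,255),-1)
cv2.imwrite('pics/s2.png',cv2.resize(im[60:260,100:360],None,fx=3,fy=3))
```

```text
8.05 [ 0.055  0.485 -0.099  0.607  0.043  2.052 -1.739]
```

View pics/s2.png

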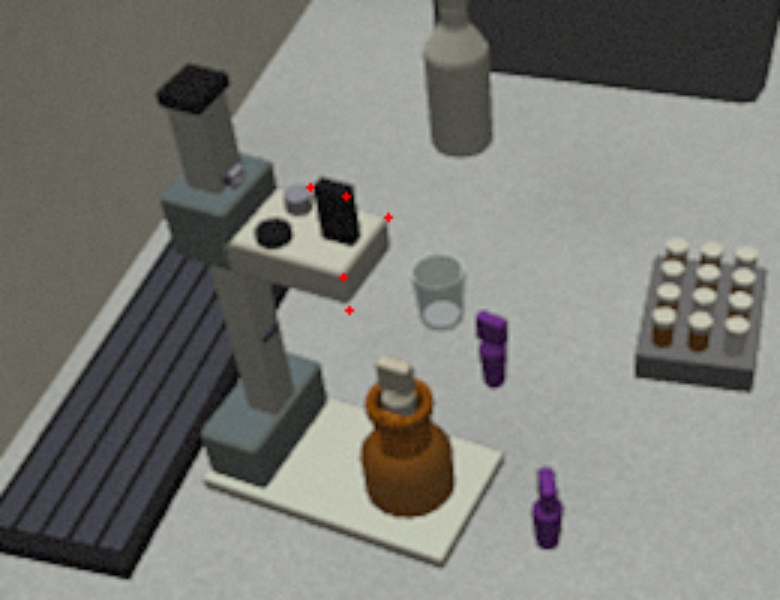

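servo_tool:
  increments: [0,0,-1,0,0,0,-1,0,0,0,-1,0,0,0,-1,0]

```text
t: 8.6
tool_pos: [0.6258, -0.0497, 0.6358]
orientation: [-3.119, 0.253, -0.172]
contact_force: [0.3, 0.2, 0.1]
gripper_width: 0.0502
finger_force: 0.0
```

Run:
```python
from h import *
from scipy.spatial.transform import Rotation as Ro
s=arm.get_state();print(s['t'],np.round(s['joint_pos'],3),s['tool_pos'],Ro.from_rotvec(s['orientation']).as_matrix().round(3).tolist())
```

```text
8.6 [-0.138  0.387  0.325  0.569 -0.158  2.089 -1.662] [ 0.62575646 -0.04966985  0.63580814] [[0.981, -0.16, 0.11], [-0.161, -0.987, -0.001], [0.109, -0.017, -0.994]]
```

Head holds at its notch. Driven past its wrist limit, the arm trades orientation: the tool now pitches forward, which I need to get under the head. Continuing to about 45°.

servo_tool:
  increments: [0.5,0,-0.7,0,0.5,0,-0.7,0,0.5,0,-0.7,0,0.5,0,-0.7,0,0.5,0,-0.7,0,0.5,0,-0.7,0]

```text
t: 9.35
tool_pos: [0.6607, -0.0651, 0.7104]
orientation: [-3.086, 0.252, -0.48]
contact_force: [-0.6, 0.4, 0.8]
gripper_width: 0.0504
finger_force: 0.0
```

```bash
cat > st.py <<'E'
from h import *
from scipy.spatial.transform import Rotation as Ro
s=arm.get_state();R=Ro.from_rotvec(s['orientation']).as_matrix()
if __name__=='__main__':
    print(s['t'],np.round(s['joint_pos'],3),s['tool_pos'].round(4),R.round(3).tolist(),'pitch',np.degrees(np.arctan2(np.hypot(*R[:2,2]),-R[2,2])).round(1))
E
python3 st.py
```

```text
9.35 [-0.076  0.465  0.411  0.296 -0.283  2.089 -1.647] [ 0.6607 -0.0651  0.7104] [[0.94, -0.157, 0.302], [-0.159, -0.987, -0.016], [0.301, -0.033, -0.953]] pitch 17.6
```

servo_tool:
  increments: [0,0,-1,0,0,0,-1,0,0,0,-1,0,0,0,-1,0,0,0,-1,0,0,0,-1,0,0,0,-1,0,0,0,-1,0]

```text
t: 10.35
tool_pos: [0.4661, -0.0496, 0.8627]
orientation: [-3.01, 0.247, -0.841]
contact_force: [-0.7, 1.8, 0.4]
gripper_width: 0.05
finger_force: 0.0
```

```bash
python3 st.py
```

```text
10.35 [-0.724  0.066  0.895  0.465 -0.11   2.089 -1.661] [ 0.4661 -0.0496  0.8627] [[0.844, -0.15, 0.516], [-0.153, -0.988, -0.036], [0.515, -0.048, -0.856]] pitch 31.1
```

servo_tool:
  increments: [0.4,0,-0.9,0,0.4,0,-0.9,0,0.4,0,-0.9,0,0.4,0,-0.9,0,0.4,0,-0.9,0,0.4,0,-0.9,0]

```text
t: 11.1
tool_pos: [0.4128, -0.0537, 0.9547]
orientation: [-2.899, 0.233, -1.169]
contact_force: [1.0, -0.3, 0.4]
gripper_width: 0.0504
finger_force: 0.0
```

```bash
python3 st.py
```

```text
11.1 [-1.19   0.023  1.381  0.283 -0.115  2.089 -1.646] [ 0.4128 -0.0537  0.9547] [[0.711, -0.135, 0.691], [-0.14, -0.989, -0.049], [0.689, -0.062, -0.722]] pitch 43.8
```

servo_tool:
  increments: [-0.54,0.01,0.88,0,-0.54,0.01,0.88,0,-0.54,0.01,0.88,0,-0.54,0.01,0.88,0,-0.54,0.01,0.88,0,-0.54,0.01,0.88,0,-0.54,0.01,0.88,0,-0.54,0.01,0.88,0,-0.54,0.01,0.88,0,-0.54,0.01,0.88,0,0,0,0,0]
  hand: 26

```text
t: 12.48
tool_pos: [0.4804, -0.0575, 0.6506]
orientation: [-2.887, 0.286, -0.993]
contact_force: [-0.1, -0.9, 0.2]
gripper_width: 0.026
finger_force: 0.0
```

```bash
python3 st.py
```

```text
12.475 [ 0.257 -0.38  -0.101  1.46  -0.142  1.403 -1.642] [ 0.4804 -0.0575  0.6506] [[0.773, -0.151, 0.616], [-0.2, -0.98, 0.01], [0.602, -0.131, -0.788]] pitch 38.0
```

servo_tool:
  increments: [-0.38,0.05,0.83,0,-0.38,0.05,0.83,0,-0.38,0.05,0.83,0,-0.38,0.05,0.83,0,-0.38,0.05,0.83,0,-0.38,0.05,0.83,0,-0.38,0.05,0.83,0,-0.38,0.05,0.83,0,-0.38,0.05,0.83,0,0,0,0,0]

```text
t: 13.72
tool_pos: [0.5848, -0.037, 0.2546]
orientation: [-2.89, 0.268, -0.97]
contact_force: [0.1, 0.5, 0.4]
gripper_width: 0.0263
finger_force: 0.0
```

```bash
cat > ov.py <<'E'
from st import *
import sys
print(s['t'],np.round(s['joint_pos'],3),s['tool_pos'].round(4),R.round(3).tolist(),s['contact_force'])
T=lambda X:np.array([.644+.988*X[0]+.153*X[1],-.039-.153*X[0]+.988*X[1],X[2]])
pts=[(-.013,.006,.147),(-.013,-.006,.147),(-.013,.006,.121),(-.013,-.006,.121),(.013,-.006,.147),(.013,.006,.147),(.008,.031,.223),(.008,-.031,.223)]
o=[]
for c in sys.argv[2:]:
    m=arm.camera_model(c);im=arm.grab_frame(c)[:,:,::-1].copy();im=cv2.resize(im,None,fx=3,fy=3,interpolation=2)
    for X in pts:
        u=proj(c,T(X),m)[0];cv2.circle(im,tuple(int(round(3*v+1)) for v in u),2,(0,0,255),-1)
    u=(proj(c,T((0,0,.14)),m)[0]*3).astype(int);u=np.clip(u,[200,300],[1480,960])
    o.append(im[u[1]-300:u[1]+300,u[0]-200:u[0]+200])
cv2.imwrite(sys.argv[1],np.hstack(o))
E
python3 ov.py pics/a1.png wrist side
```

```text
13.725 [ 0.285 -0.208 -0.248  2.141 -0.166  0.558 -1.618] [ 0.5848 -0.037   0.2546] [[0.784, -0.139, 0.605], [-0.191, -0.981, 0.021], [0.59, -0.132, -0.796]] [0.14972156 0.49123966 0.36304949]
```

View pics/a1.png

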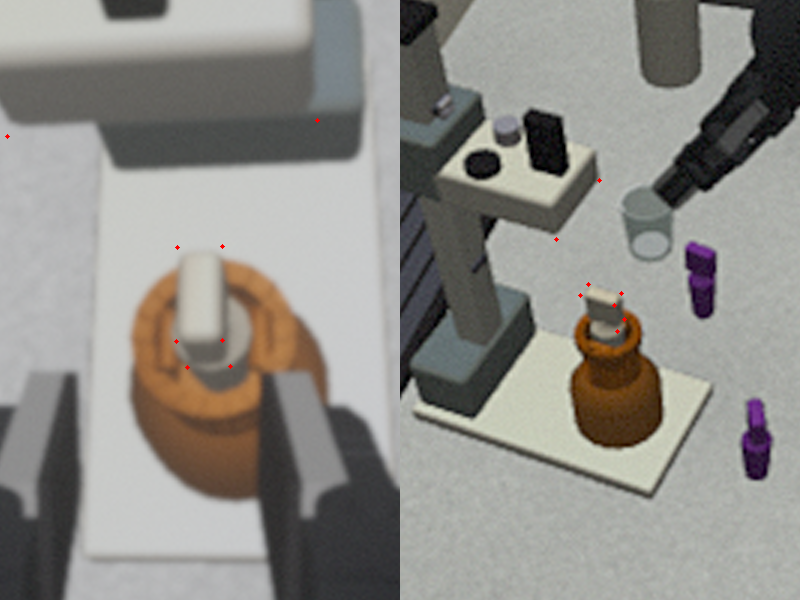

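The wrist view's tab corners, crop (180..222, 250..340), match the prediction within about 1 mm. Advancing to straddle the tab.

servo_tool:
  increments: [-0.5,0.19,0.3,0,0,0,0.62,0,0,0,0.62,0,0,0,0.62,0,0,0,0.62,0,0,0,0,0,0,0,0,0]
  newtons: 100

```text
t: 14.7
tool_pos: [0.6504, -0.0405, 0.133]
orientation: [-2.887, 0.272, -0.981]
contact_force: [-0.1, 0.7, 0.0]
gripper_width: 0.0262
finger_force: 0.0
```

```bash
python3 ov.py pics/a2.png wrist side
```

```text
14.7 [ 2.740e-01  8.600e-02 -2.760e-01  2.156e+00 -1.000e-03  2.470e-01
 -1.750e+00] [ 0.6504 -0.0405  0.133 ] [[0.779, -0.141, 0.611], [-0.193, -0.981, 0.019], [0.596, -0.132, -0.792]] [-0.07345749  0.68927445  0.01427656]
```

View pics/a2.png

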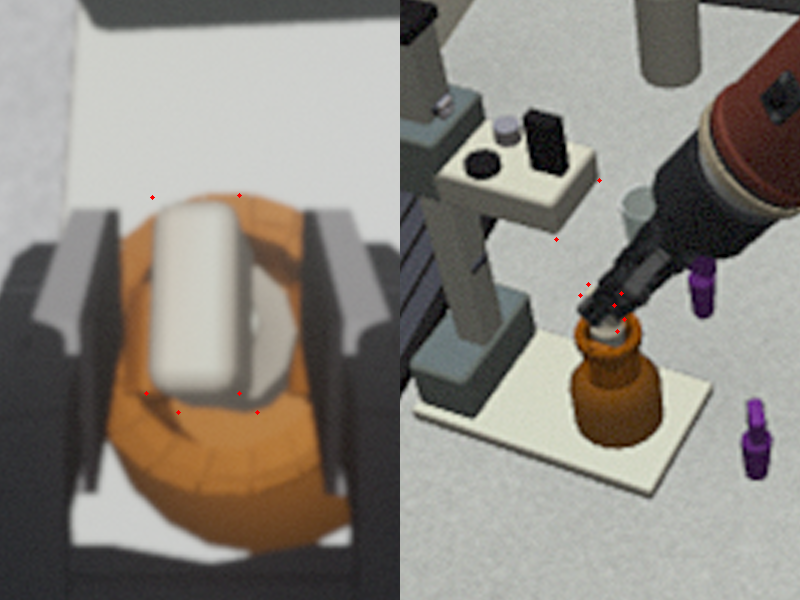

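servo_tool:
  increments: [0,-0.1,0,0,0,-0.1,0,0,0,-0.1,0,0,0,-0.1,0,0,0,0,0,0]

```text
t: 15.42
tool_pos: [0.6525, -0.0246, 0.134]
orientation: [-2.89, 0.278, -0.98]
contact_force: [-3.7, -12.1, 5.6]
gripper_width: 0.0256
finger_force: 6.9
```

servo_tool:
  increments: [0,-0.07,0.01,0,0,-0.07,0.01,0,0,0,0,0]

```text
t: 15.8
tool_pos: [0.6541, -0.019, 0.1342]
orientation: [-2.891, 0.281, -0.98]
contact_force: [-4.1, -16.9, 6.9]
gripper_width: 0.0264
finger_force: 9.1
```

servo_tool:
  increments: [0,-0.07,0.01,0,0,0,0,0]

```text
t: 16.05
tool_pos: [0.6546, -0.0181, 0.1342]
orientation: [-2.892, 0.285, -0.98]
contact_force: [-6.3, -23.9, 9.5]
gripper_width: 0.026
finger_force: 12.9
```

servo_tool:
  increments: [0,-0.07,0.01,0,0,0,0,0]

```text
t: 16.3
tool_pos: [0.6551, -0.0172, 0.1341]
orientation: [-2.894, 0.289, -0.98]
contact_force: [-9.6, -31.2, 11.3]
gripper_width: 0.0263
finger_force: 16.7
```

```bash
python3 ov.py pics/a3.png wrist top
```

```text
16.3 [ 0.167  0.087 -0.23   2.149  0.181  0.258 -1.985] [ 0.6551 -0.0172  0.1341] [[0.779, -0.155, 0.608], [-0.201, -0.98, 0.008], [0.595, -0.128, -0.794]] [ -9.55312986 -31.19673792  11.28005463]
```

View pics/a3.png

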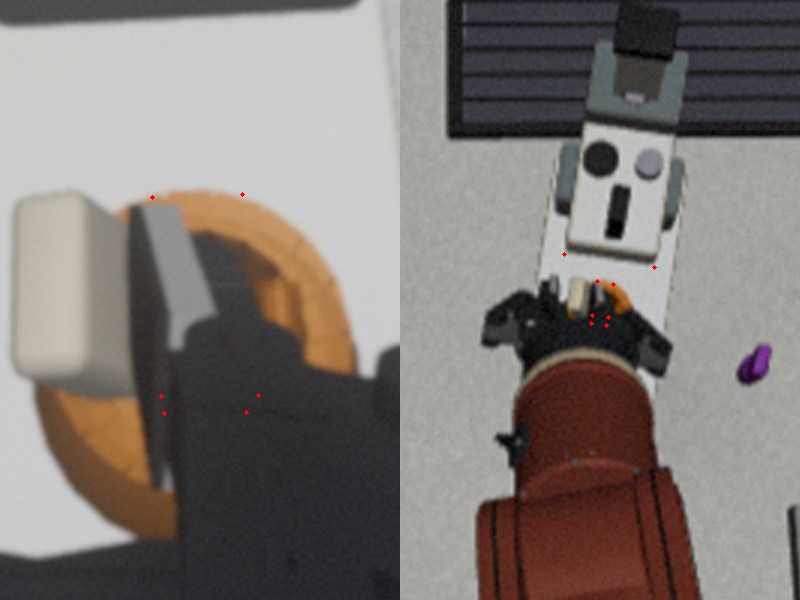

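The tab at left crop (45,280) is tilted to +y and against its stop, with force rising steeply. Now the other side.

servo_tool:
  increments: [0,0.12,-0.01,0,0,0.12,-0.01,0,0,0.12,-0.01,0,0,0.12,0,0,0,0.12,0,0,0,0.12,0,0,0,0.12,0,0,0,0.12,0,0,0,0.1,0,0,0,0,0,0]

```text
t: 17.65
tool_pos: [0.6486, -0.0546, 0.1294]
orientation: [-2.884, 0.264, -0.98]
contact_force: [0.4, 12.7, 6.1]
gripper_width: 0.0256
finger_force: 6.3
```

servo_tool:
  increments: [0,0.07,0,0,0,0.07,0,0,0,0,0,0]

```text
t: 18.02
tool_pos: [0.6484, -0.0608, 0.1293]
orientation: [-2.883, 0.263, -0.982]
contact_force: [0.9, 14.0, 7.9]
gripper_width: 0.0263
finger_force: 7.8
```

servo_tool:
  increments: [0,0.07,0,0,0,0.07,0,0,0,0,0,0]

```text
t: 18.4
tool_pos: [0.6484, -0.0628, 0.1293]
orientation: [-2.88, 0.254, -0.982]
contact_force: [1.3, 27.3, 12.4]
gripper_width: 0.0265
finger_force: 15.2
```

servo_tool:
  increments: [0,0.07,0,0,0,0.03,0,0,0,0,0,0]

```text
t: 18.77
tool_pos: [0.6484, -0.064, 0.1292]
orientation: [-2.878, 0.247, -0.982]
contact_force: [2.2, 38.6, 14.2]
gripper_width: 0.026
finger_force: 20.7
```

servo_tool:
  increments: [0,-0.14,0,0,0,-0.14,0,0,0,-0.14,0,0,0,-0.14,0,0,0,-0.1,0,0,0,-0.1,0,0,0,0,0,0]

```text
t: 19.65
tool_pos: [0.6497, -0.0398, 0.13]
orientation: [-2.888, 0.271, -0.977]
contact_force: [0.7, -0.3, -0.3]
gripper_width: 0.0261
finger_force: 0.0
```

servo_tool:
  increments: [0,0,0,0,0,0,0,0,0,0,0,0,0,0,0,0]
  hand: 0
  newtons: 50

```text
t: 20.15
tool_pos: [0.6493, -0.0422, 0.1297]
orientation: [-2.889, 0.275, -0.976]
contact_force: [-0.9, -4.5, 0.9]
gripper_width: 0.0106
finger_force: 48.5
```

```bash
python3 ov.py pics/a4.png wrist side
```

```text
20.15 [ 2.740e-01  9.000e-02 -2.730e-01  2.158e+00  1.000e-03  2.440e-01
 -1.751e+00] [ 0.6493 -0.0422  0.1297] [[0.781, -0.144, 0.608], [-0.194, -0.981, 0.018], [0.594, -0.132, -0.794]] [-0.91979517 -4.51131648  0.93171946]
```

View pics/a4.png

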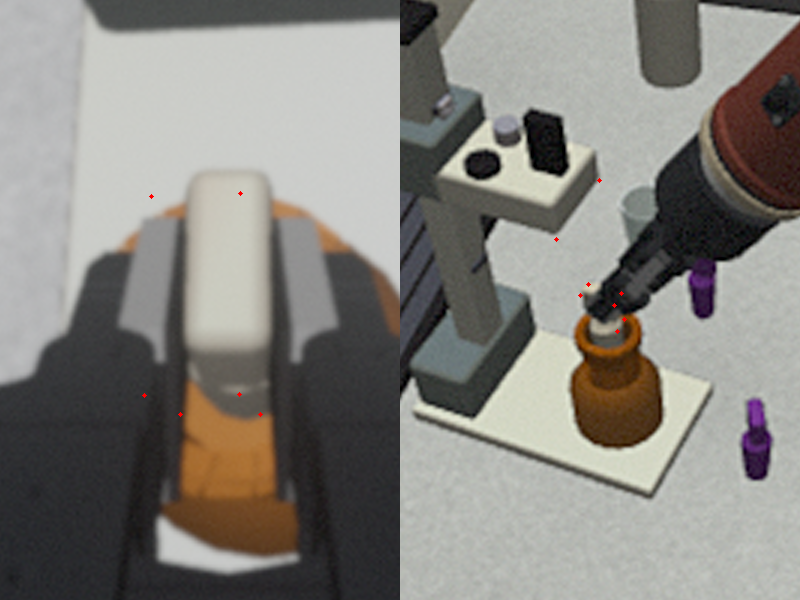

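servo_tool:
  increments: [0.06,-0.01,-0.08,0,0.06,-0.01,-0.08,0,0.06,-0.01,-0.08,0,0,0,0,0]

```text
t: 20.75
tool_pos: [0.6503, -0.0402, 0.1462]
orientation: [-2.887, 0.271, -0.979]
contact_force: [0.0, 0.2, -1.6]
gripper_width: 0.0111
finger_force: 50.1
```

servo_tool:
  increments: [0.08,-0.02,-0.106,0,0.08,-0.02,-0.106,0,0.08,-0.02,-0.106,0,0.08,-0.02,-0.106,0,0.08,-0.02,-0.106,0,0.08,-0.02,-0.106,0,0,0,0,0]

```text
t: 21.62
tool_pos: [0.6502, -0.0402, 0.1862]
orientation: [-2.888, 0.272, -0.978]
contact_force: [-0.0, -0.5, -1.3]
gripper_width: 0.0107
finger_force: 50.1
```

Stopper is free and lifting with almost no force. Backing off from under the head, then raising.

servo_tool:
  increments: [-0.23,0.04,-0.18,0,-0.31,0.06,-0.24,0,-0.31,0.06,-0.24,0,-0.31,0.06,-0.24,0,-0.31,0.06,-0.24,0,-0.31,0.06,-0.24,0,-0.23,0.04,-0.18,0,0.24,-0.05,-0.32,0,0.24,-0.05,-0.32,0,0.24,-0.05,-0.32,0,0,0,0,0]

```text
t: 23.0
tool_pos: [0.5216, -0.0416, 0.247]
orientation: [-2.887, 0.272, -0.981]
contact_force: [0.4, -0.2, -1.3]
gripper_width: 0.0108
finger_force: 50.1
```

servo_tool:
  increments: [0,0,0,-1,0,0,0,-1,0,0,0,-1,0,0,0,-1,0,0,0,-1,0,0,0,-1,0,0,0,-1,0,0,0,-1,0,0,0,-1,0,0,0,-1,0,0,0,-1,0,0,0,-1,0,0,0,-1,0,0,0,-1,0,0,0,-1,0,0,0,-1]

```text
t: 25.0
tool_pos: [0.5204, -0.0413, 0.2437]
orientation: [1.935, 1.787, 0.674]
contact_force: [0.2, 0.4, -0.9]
gripper_width: 0.0105
finger_force: 50.0
```

```bash
python3 st.py
```

```text
25.0 [-0.071 -0.373  0.067  2.284  0.009  0.578 -0.087] [ 0.5204 -0.0413  0.2437] [[0.056, 0.793, 0.607], [0.996, -0.086, 0.02], [0.068, 0.603, -0.795]] pitch 37.4
```

servo_tool:
  increments: [0,0,0,-1,0,0,0,-1,0,0,0,-1,0,0,0,-1,0,0,0,-1,0,0,0,-1,0,0,0,-1,0,0,0,-1,0,0,0,-1,0,0,0,-1,0,0,0,-1,0,0,0,-1,0,0,0,-1,0,0,0,-1,0,0,0,0]

```text
t: 26.88
tool_pos: [0.5205, -0.0413, 0.244]
orientation: [0.234, 2.481, 0.106]
contact_force: [0.0, 0.3, -1.2]
gripper_width: 0.0108
finger_force: 50.0
```

Run:
```python
from st import *
print(np.round(s['joint_pos'],3),s['tool_pos'].round(4),R.round(3).tolist())
im=arm.grab_frame('wrist')[:,:,::-1];im2=arm.grab_frame('side')[:,:,::-1]
cv2.imwrite('pics/b1.png',np.hstack([cv2.resize(im[100:400,150:420],None,fx=1.4,fy=1.4),cv2.resize(im2[100:400,180:450],None,fx=1.4,fy=1.4)]))
d=np.array([.503,.281,.15])-s['tool_pos'];print('to hover, tool units',(R.T@d/.05).round(2))
```

```text
[-0.123 -0.379  0.107  2.285  0.048  0.581  1.342] [ 0.5205 -0.0413  0.244 ] [[-0.782, 0.142, 0.607], [0.194, 0.981, 0.02], [-0.593, 0.133, -0.794]]
to hover, tool units [2.64 6.02 1.41]
```

View pics/b1.png

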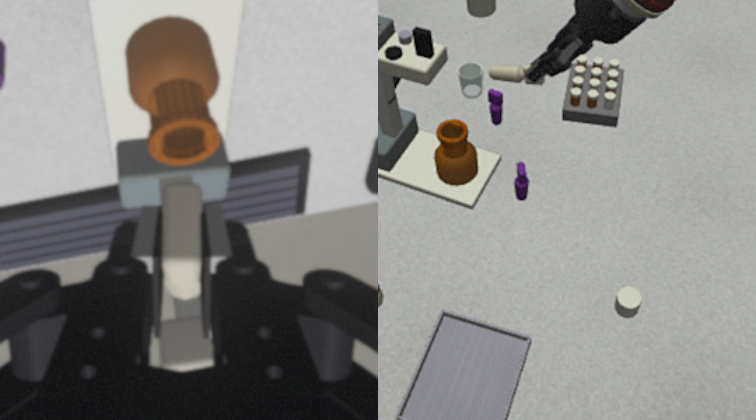

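Stopper held nearly horizontal, foot forward. The bottle is empty and the tray is clear. Moving over the tray.

servo_tool:
  increments: [0.2,0.45,0.1,0,0.26,0.6,0.14,0,0.26,0.6,0.14,0,0.26,0.6,0.14,0,0.26,0.6,0.14,0,0.26,0.6,0.14,0,0.26,0.6,0.14,0,0.26,0.6,0.14,0,0.26,0.6,0.14,0,0.26,0.6,0.14,0,0.1,0.2,0.06,0,0,0,0,0]

```text
t: 28.48
tool_pos: [0.5035, 0.2831, 0.1499]
orientation: [0.234, 2.482, 0.108]
contact_force: [0.1, 0.7, -0.6]
gripper_width: 0.011
finger_force: 50.1
```

```bash
cat > tgt.py <<'E'
from st import *
import sys
T=np.array([float(v) for v in sys.argv[1:4]])
print(s['t'],np.round(s['joint_pos'],3),s['tool_pos'].round(4),R.round(3).tolist())
plug=np.array([-.594,.132,.794]);print('plug dir',(R@plug).round(3))
print('units',(R.T@(T-s['tool_pos'])/.05).round(3),'down 10mm',(R.T@[0,0,-.01]/.05).round(3))
E
python3 tgt.py .503 .281 .06
```

```text
28.475 [ 0.078  0.014 -0.943  2.19   0.854  0.652 -0.102] [0.5035 0.2831 0.1499] [[-0.782, 0.141, 0.607], [0.194, 0.981, 0.021], [-0.592, 0.134, -0.795]]
plug dir [ 0.965  0.031 -0.262]
units [ 1.065 -0.282  1.423] down 10mm [ 0.118 -0.027  0.159]
```

servo_tool:
  increments: [0.17,-0.04,0.23,0,0.17,-0.04,0.23,0,0.17,-0.04,0.23,0,0.17,-0.04,0.23,0,0.17,-0.04,0.23,0,0.17,-0.04,0.23,0,0.17,-0.04,0.23,0,0.12,-0.03,0.16,0,0,0,0,0]

```text
t: 29.6
tool_pos: [0.5043, 0.2801, 0.0389]
orientation: [0.235, 2.481, 0.104]
contact_force: [-0.2, -0.1, -0.9]
gripper_width: 0.0104
finger_force: 50.1
```

```bash
python3 tgt.py .503 .281 .02
python3 - <<'E'
from h import *
im2=arm.grab_frame('side')[:,:,::-1];im3=arm.grab_frame('top')[:,:,::-1]
cv2.imwrite('pics/c1.png',np.hstack([cv2.resize(im2[290:420,160:290],None,fx=3,fy=3),cv2.resize(im3[150:280,120:250],None,fx=3,fy=3)]))
E
```

```text
29.6 [-0.057  0.289 -0.868  2.273  1.381  0.693 -0.611] [0.5043 0.2801 0.0389] [[-0.782, 0.143, 0.607], [0.194, 0.981, 0.018], [-0.593, 0.132, -0.795]]
plug dir [ 0.965  0.029 -0.261]
units [ 0.248 -0.035  0.284] down 10mm [ 0.119 -0.026  0.159]
```

servo_tool:
  increments: [0.03,-0.006,0.04,0,0.03,-0.006,0.04,0,0.03,-0.006,0.04,0,0.03,-0.006,0.04,0,0,0,0,0]
  newtons: 25

```text
t: 30.32
tool_pos: [0.5045, 0.2814, 0.0292]
orientation: [0.233, 2.48, 0.106]
contact_force: [0.2, -0.6, -1.6]
gripper_width: 0.0106
finger_force: 50.1
```

servo_tool:
  increments: [0.03,-0.006,0.04,0,0.03,-0.006,0.04,0,0,0,0,0]

```text
t: 30.7
tool_pos: [0.5045, 0.2814, 0.0242]
orientation: [0.233, 2.48, 0.106]
contact_force: [1.2, -0.7, -0.8]
gripper_width: 0.0107
finger_force: 50.1
```

servo_tool:
  increments: [0.03,-0.006,0.04,0,0,0,0,0]
  hand: 0
  newtons: 20

```text
t: 30.95
tool_pos: [0.505, 0.2822, 0.0225]
orientation: [0.233, 2.478, 0.107]
contact_force: [-2.5, 0.1, 3.2]
gripper_width: 0.0107
finger_force: 50.6
```

servo_tool:
  increments: [0.03,-0.006,0.04,0,0,0,0,0]

```text
t: 31.2
tool_pos: [0.5056, 0.2832, 0.0213]
orientation: [0.231, 2.476, 0.109]
contact_force: [-3.4, 0.4, 10.8]
gripper_width: 0.0108
finger_force: 51.8
```

servo_tool:
  increments: [0.03,-0.006,0.04,0,0,0,0,0]

```text
t: 31.45
tool_pos: [0.5054, 0.2839, 0.019]
orientation: [0.23, 2.476, 0.11]
contact_force: [-7.2, 1.8, 15.0]
gripper_width: 0.0108
finger_force: 53.0
```

servo_tool:
  increments: [0.03,-0.006,0.04,0,0,0,0,0]

```text
t: 31.7
tool_pos: [0.5054, 0.2842, 0.0165]
orientation: [0.23, 2.476, 0.11]
contact_force: [-5.9, 2.7, 14.5]
gripper_width: 0.0106
finger_force: 53.7
```

servo_tool:
  increments: [0.03,-0.006,0.04,0,0,0,0,0]

```text
t: 31.95
tool_pos: [0.5054, 0.2845, 0.014]
orientation: [0.229, 2.476, 0.111]
contact_force: [-7.2, 2.5, 13.9]
gripper_width: 0.0109
finger_force: 54.2
```

servo_tool:
  increments: [-0.025,0.005,-0.035,0,0,0,0,0]

```text
t: 32.2
tool_pos: [0.5049, 0.2823, 0.0147]
orientation: [0.233, 2.479, 0.107]
contact_force: [-1.0, 2.9, 4.0]
gripper_width: 0.0106
finger_force: 52.6
```

servo_tool:
  increments: [0,0,0,0,0,0,0,0,0,0,0,0]
  hand: 13

```text
t: 32.58
tool_pos: [0.5045, 0.2812, 0.0138]
orientation: [0.234, 2.48, 0.105]
contact_force: [0.3, -0.4, -0.2]
gripper_width: 0.0132
finger_force: 0.3
```

servo_tool:
  increments: [0,0,0,0,0,0,0,0,0,0,0,0,0,0,0,0]
  hand: 40

```text
t: 33.08
tool_pos: [0.5046, 0.2816, 0.0141]
orientation: [0.234, 2.479, 0.106]
contact_force: [-0.2, 0.5, -0.5]
gripper_width: 0.0401
finger_force: 0.0
```

servo_tool:
  increments: [0,0,-0.2,0,0,0,-0.4,0,0,0,-0.8,0,0,0,-0.8,0,0,0,-0.8,0,0,0,0,0]

```text
t: 33.83
tool_pos: [0.4133, 0.2801, 0.1372]
orientation: [0.232, 2.472, 0.109]
contact_force: [1.6, -0.6, 0.6]
gripper_width: 0.0402
finger_force: 0.0
```

```bash
python3 st.py
python3 - <<'E'
from h import *
im2=arm.grab_frame('side')[:,:,::-1];im3=arm.grab_frame('top')[:,:,::-1]
cv2.imwrite('pics/c2.png',np.hstack([cv2.resize(im2[120:420,160:420],None,fx=1.5,fy=2)[:600],cv2.resize(im3[80:280,120:250],None,fx=3,fy=3)]))
for n in ('stopper','head'): print(n,[(round(d['p'],2),np.round(d['centre']).tolist(),int(d['region'].sum())) for d in arm.regions_of('top',n)[:4]])
E
```

```text
33.825 [ 0.01  -0.175 -1.005  2.33   0.698  0.632 -0.149] [0.4133 0.2801 0.1372] [[-0.776, 0.139, 0.615], [0.193, 0.981, 0.021], [-0.6, 0.135, -0.788]] pitch 38.0
stopper [(0.68, [343.0, 173.0], 82), (0.5, [165.0, 206.0], 230), (0.48, [284.0, 203.0], 90)]
head [(0.69, [298.0, 105.0], 1963), (0.5, [162.0, 206.0], 2840)]
```

View pics/c2.png

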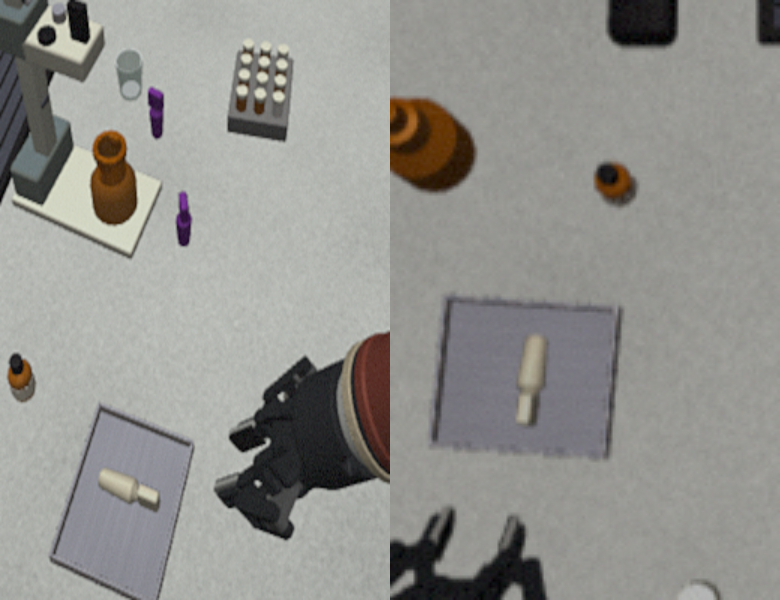

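The stopper lies in the middle of the tray, at right crop (530,380). The head is still up and the bystanders are where they were. Handing in.

```bash
python3 -c "
from bench import arm
print(arm.sign_off())"
```

```text
the job is handed in; nothing more can be done
None
```

The head is latched up at its notch, the stopper was rocked loose to both sides and drawn out, and it lies in the steel tray with nothing else moved; the job was handed in at about 34 s.

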